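# Rap the seized piston out of an old brake master cylinder

## Task

Fold both flaps of the carton right back and take out the old brake master cylinder, which stands in it mouth down with its piston seized in the bore. Keeping it mouth down, rap its mouth on the hardwood block, as often as it takes, until the piston comes loose and is left behind on the block; do not knock it loose anywhere else. Then stand the empty cylinder mouth down in the free part of the steel parts tray without dropping it, and leave the other things on the bench alone.

Things in the scene. Friction and masses are not known exactly. Their poses are not given: they have to be found in the camera images.
- carton: Brown carton, fixed: outside 132 mm along its x, 156 mm along its y, 130 mm high, walls 4 mm. Origin: centre of its underside, z up. Two stiff flaps, 65 mm from hinge to free edge, 152 mm wide, 3 mm thick, are hinged along the tops of its -x wall (near the robot) and +x wall; hinge lines parallel to y at x = -66 and +66 mm, 132 mm up. Short side flaps already hang down outside.
- flap_near (a joint): Angle (rad) of the carton flap hinged on the -x wall: 0 = shut flat over the carton, 1.57 = upright, more = folded outward (stop at 2.9). It starts half open, light but stiff enough to stay where it is put.
- flap_far (a joint): Angle (rad) of the carton flap hinged on the +x wall: 0 = shut, 1.57 = upright, more = folded outward away from the carton (stop at 2.9). Starts half open, stays where it is put.
- cylinder_mid (a point): Centre, half-way up, of a cast-aluminium brake master cylinder, 0.55 kg, mouth down on the carton's 4 mm floor: 120 mm tall, z along the bore to the closed nose. Round nose, 43 mm across, 30 to 53 mm above this point: grip it there from above. Below: port bosses up to 15 mm above this point, 35 mm off the axis; flange ears near the mouth reach 52 mm off the axis.
- cylinder_mouth (a point): Centre of the cylinder's mouth face (its lower end, 60 mm below the mid point): 44 mm outside, bore 29.6 mm, 90 mm deep. z points up the bore.
- piston_mid (a point): Centre of the seized steel spool piston: 27 mm across, 60 mm long, 0.12 kg, z along it. Its lower end starts 16 to 26 mm inside the mouth, held by friction of 2 to 3.3 times its weight. A sharp rap at 0.25 to 0.5 m/s slides it 1 to 10 mm down; gentle contact does not. Less than 5 mm inside the mouth it lets go, drops to the block and stays there when the cylinder is lifted off straight.
- block: Plain hardwood block, fixed on the bench: 130 mm along its x, 170 mm along its y, top face 45 mm above its origin (centre of its underside), z up.
- tray: Shallow sheet-steel parts tray, fixed: outside 190 mm along its x, 240 mm along its y, rim 28 mm high, wall and floor 3 mm. Origin: centre of its underside, z up. A wheel cylinder lies at its +y end; the rest (from y = -117 to about +65 mm) is free.
- wheel_cylinder: Bystander in the tray near y = +88 mm of the tray: dark steel brake wheel cylinder, 86 mm long along its x, 34 mm wide, 40 mm high; origin under its centre.
- mirror: Bystander: chrome door mirror on its foot, about 150 mm wide and 170 mm high, origin under its foot, far side of the bench.
- mallet: Bystander: mallet, 270 mm long, lying at the right-hand side.
- screwdriver: Bystander: screwdriver, 210 mm long, lying at the far side.
- wrench: Bystander: wrench, 190 mm long, lying at the far side.
- jar: Bystander: glass jar with steel lid, 68 mm in diameter, 85 mm high, far left; origin under its centre.
- cleaner_can: Bystander: tall can, 66 mm in diameter, 190 mm high, far side; origin under its centre.
- tape_roll: Bystander: roll of tape lying flat, 110 mm outside, 25 mm high, far side; origin under its centre.
Things that resemble listed ones, but are neither listed nor needed, are in the scene too. Leave any blue or purple look-alike of the part that bears cylinder_mid alone.

How it is judged:
By the outcome, as a careful person would: the job done as asked, in the order asked, and still so for the second after the job is handed in, with the robot touching nothing.
It also fails if it takes over 69 s, if anything falls off the work surface, if the arm or the gripper's body presses on something with over 40 N, if the wrist force passes 120 N, or if a joint passes its speed limit or range.

## Robot

A 6-joint arm with a two-finger parallel gripper is mounted at the origin on the work surface. World frame = base frame: x ahead of the robot, y to its left, z up, the work surface at z = 0. Lengths are in m, angles in rad, forces in N, time in s.
With the tool pointing down it reaches from about 0.375 to 0.975 m from the base axis. Payload 3.8 kg.
Tool frame: the origin (TCP) lies midway between the tips of the shut fingers; the grasp point (between the pads) lies 19 mm behind it; z points along the fingers, y is the direction in which the jaws open and shut (so a half turn about z gives the same grasp; the last joint's range is limited). The gripper opens to 85 mm and grips with 20 to 120 N. Pads are 22 mm wide; open, the fingers measure 114 mm over their backs; the gripper's body (76 mm by 85 mm) begins 54 mm behind the grasp point. The pads swing forward as they close: fully open they stand 13 mm farther back than shut.
Start: joints at [-0.037, 0.264, 1.604, -0, 1.274, -0.037], TCP at [0.675, -0, 0.231] pointing down, gripper open.
Joint ranges: [-2.63, 2.63], [-0.94, 2.18], [0.31, 2.57], [-1.31, 4.45], [0, 2.66], [-2.55, 2.55]. Speed limits (rad/s): [2.57, 2.57, 3.14, 3.14, 3.14, 3.14].

## Interface

Orientations are given as [roll, pitch, yaw] about the fixed x, y, z axes, in that order (R = Rz(yaw) Ry(pitch) Rx(roll)).
In Python, from workcell import env gives the robot as it stands.
- The arm moves only by the tool arm_command, never from a script. Its argument "steps" is a list of rows, each an object of numbers: "dx", "dy", "dz": the shift along the tool's x, y, z in m; "yaw": the turn about the tool's z in rad. A call has 1 to 20 rows; each row is the pose to reach, as a shift and turn from the pose commanded when the call began, along the tool's axes at that moment; what a row does not reach only later rows make up. A row lasts 1/8 s, in which the tool goes at most 62.5 mm and 10.7 degrees, less where a joint would pass 70% of its speed; a pose out of reach is approached as far as the arm can. A call with a gripper value outside its range is refused whole. "fingers" is the opening, from -1 (shut) to 1 (fully open), so that 0 is half open, set as the call begins (left out, the last holds). The fingers move at their own pace and stop on an object; "newtons" is the grip in N (left out, the last holds). Time passes only in rows, so rows that repeat a pose let the fingers close. It gives the time, the measured TCP pose, the force and the opening at its end, in the units of the state.
- env.get_state(): the state, without advancing time (a new reading comes with each control period).
- env.snapshot(name): name is "scene" or "side" or "wrist"; returns a dict with "color" (384x512x3 uint8, blue, green, red), "fx", "fy", "cx", "cy" (pixels), "dist" ([k1, k2, p1, p2, k3] as OpenCV has them; the pictures are not rectified), "position" and "attitude" of the camera in the world. Camera axes: x right, y up, looking along -z (the intrinsics and any distortion apply to the point x, -y, -z); pixel columns grow to the right and rows downward; lengths in m; the calibration is good to about 2 mm. A picture is of the moment at which its call begins. There is no depth.
- env.job_done(): hands the job in, once; it reports no verdict.
Trained networks look in the newest picture that a camera, given by its name, has taken for a name from the list of things; names that differ only in an ending like _2 or _b are one class to them, and where a whole thing is asked for, a point or a joint stands for the part that bears it (a point fixed in the world has none). Each returns a list of dicts, best first, with "p" (0 to 1); they miss things now and then, are a little off and sometimes report something else, mostly with a low value. They report only what shows in the picture. A call takes as long as a camera call. They do not tell look-alikes from the thing itself.
- env.look_for(name, camera): "extent" ([left, top, width, height] as shares, 0 to 1, of the picture: columns of its width, rows of its height, round what is visible of it).
- env.trace(name, camera): "mask" (384x512 bool, what is visible of it) and "extent" ([left, top, width, height] as shares, 0 to 1, of the picture: columns of its width, rows of its height, round what is visible of it).
The state is a dict: "clock": time; "joint_positions": joint angles; "joint_vel": joint speeds; "joint_torque": joint torques, N m; "tool_pos": TCP position; "tool_rot": TCP orientation; "force": force on the tool from outside, world axes, zero at the start; "ft_torque": the same for the moment, N m; "gripper_width": finger opening in m.
Only numpy, scipy, OpenCV 4.12 (cv2) and the standard library are available. Lean on these libraries where they do the work, as an engineer would, in place of code of your own. Each camera call takes 0.05 s, during which the arm holds its last target.

## Working session

There is one attempt and no reset: what is moved stays moved. The work goes in short steps, Python scripts to look and compute and a tool call to move; the robot and the scene stay as the last step left them, time stands still between calls to the robot, and variables do not carry over. Pictures are saved under pics/ and viewed, and the job is handed in when it is done.

Besides the shell and the picture viewer there is one more tool, called after ">>>" as name(argument=value, ...) on one line, values as JSON. arm_command: Moves the arm, as the interface text tells. Its arguments: {"type":"object","properties":{"steps":{"type":"array"},"fingers":{"type":"number"},"newtons":{"type":"number"}},"required":["steps"]}

```bash
mkdir -p pics; ls
python3 - <<'E'
from workcell import env
import cv2
for n in ["scene","side","wrist"]:
    s=env.snapshot(n); cv2.imwrite(f"pics/a_{n}.png",s["color"])
    print(n,s["fx"],s["fy"],s["cx"],s["cy"],s["dist"],s["position"],s["attitude"])
print(env.get_state())
E
```

```text
pics
scene 406.0613457851996 406.0613457851996 253.36447677922678 192.2630551720301 [-0.04227359  0.          0.          0.          0.        ] [1.15961799 0.54444254 1.46507246] [0.55017479 0.00240029 2.30301346]
side 425.4748304256328 425.4748304256328 251.79554632981998 191.35436579091052 [-0.06014023  0.          0.          0.          0.        ] [ 0.33994856 -1.1654758   1.10585918] [ 0.84799461 -0.00939063 -0.14194965]
wrist 276.5752422643818 276.5752422643818 254.8947413728129 192.88891175274142 [-0.05144586  0.          0.          0.          0.        ] [0.67438425 0.08271225 0.37214412] [-3.27470914e-01  2.68691455e-03 -1.79869545e-04]
{'clock': 0.15, 'joint_positions': array([-3.69169814e-02,  2.64627027e-01,  1.60509166e+00, -1.38878443e-05,
        1.27370803e+00, -3.68966957e-02]), 'joint_vel': array([ 5.85621563e-06, -1.92149484e-03, -4.87781913e-03,  7.54269597e-04,
        1.70065294e-04, -1.13752903e-04]), 'joint_torque': array([-4.44535381e-04, -5.15905774e+01, -3.67958951e+01, -2.06692371e-04,
        8.09489022e-03,  2.50629785e-05]), 'tool_pos': array([6.74414423e-01, 3.69539792e-06, 2.30199475e-01]), 'tool_rot': array([-3.13975935e+00, -5.43924035e-05,  1.57078007e+00]), 'force': array([-0.18042543, -0.17572324, -0.4074423 ]), 'ft_torque': array([-0.0261061 ,  0.03947581, -0.00732102]), 'gripper_width': 0.08573584134416892}
```

View pics/a_scene.png

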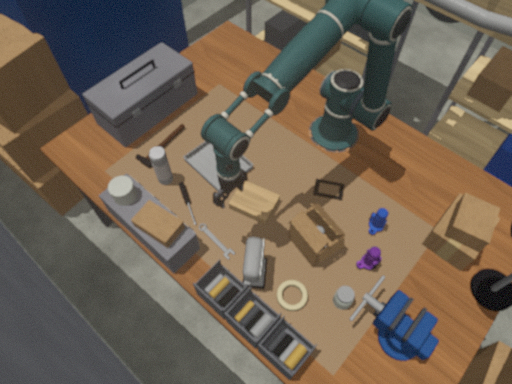

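View pics/a_side.png

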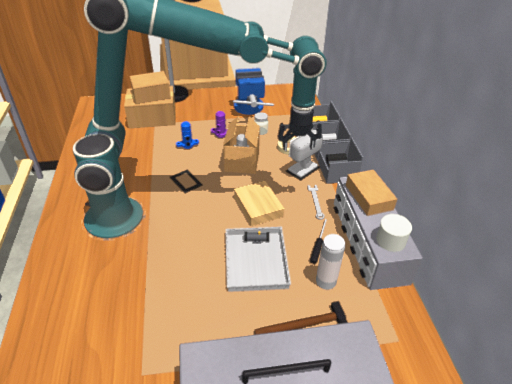

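View pics/a_wrist.png

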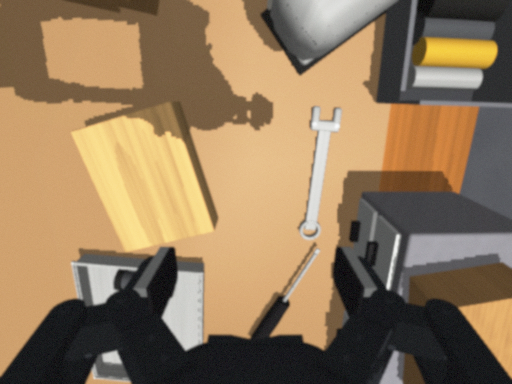

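```bash
cat > h.py <<'E'
import numpy as np, cv2
from scipy.spatial.transform import Rotation as Ro
from workcell import env
def cam(s):
    K=np.array([[s["fx"],0,s["cx"]],[0,s["fy"],s["cy"]],[0,0,1]]);d=np.array(s["dist"],float)
    R=Ro.from_euler('xyz',s["attitude"]).as_matrix()@np.diag([1,-1,-1.])  # cv cam->world
    return K,d,R,np.array(s["position"])
def proj(s,P):
    K,d,R,c=cam(s); X=(np.atleast_2d(P)-c)@R
    return cv2.projectPoints(X.reshape(-1,1,3),np.zeros(3),np.zeros(3),K,d)[0].reshape(-1,2)
def ray(s,uv):
    K,d,R,c=cam(s); n=cv2.undistortPoints(np.array(uv,float).reshape(-1,1,2),K,d).reshape(-1,2)
    return c,np.c_[n,np.ones(len(n))]@R.T
def onz(s,uv,z):
    c,r=ray(s,uv); return c+r*((z-c[2])/r[:,2])[:,None]
def crop(s,name,x0,y0,x1,y1,k,pts=None):
    im=cv2.resize(s["color"][y0:y1,x0:x1],None,fx=k,fy=k,interpolation=cv2.INTER_CUBIC)
    if pts is not None:
        for P,c in pts:
            q=((P-[x0,y0]+.5)*k).astype(int); cv2.polylines(im,[q.reshape(-1,1,2)],False,c,1)
    cv2.imwrite("pics/"+name,im)
E
python3 - <<'E'
from h import *
import pickle
S={}
for n in ["scene","side"]:
    S[n]=s=env.snapshot(n)
    for o in ["carton","flap_near","flap_far","cylinder_mid","block","tray"]:
        for r in env.trace(o,n)[:4]:
            e=np.array(r["extent"])*[512,384,512,384]
            print(n,o,round(r["p"],2),e.round(), r["mask"].sum())
pickle.dump(S,open("s0.pkl","wb"))
crop(S["scene"],"b_scene.png",270,160,410,280,5)
crop(S["side"],"b_side.png",160,100,320,220,5)
E
```

```text
scene carton 0.65 [291. 204.  55.  64.] 2208
scene flap_near 0.78 [313. 205.  29.  32.] 247
scene flap_near 0.5 [150. 144.  23.  41.] 639
scene flap_far 0.63 [291. 211.  38.  43.] 727
scene flap_far 0.57 [313. 205.  28.  32.] 247
scene cylinder_mid 0.91 [357. 246.  22.  22.] 325
scene cylinder_mid 0.7 [367. 207.  18.  27.] 382
scene block 0.62 [227. 181.  50.  43.] 1385
scene tray 0.5 [291. 203.  54.  64.] 2228
side carton 0.59 [221. 116.  35.  59.] 1566
side flap_near 0.75 [225. 114.  14.  28.] 163
side cylinder_mid 0.85 [176. 118.  26.  29.] 319
side cylinder_mid 0.69 [209. 111.  16.  27.] 275
side cylinder_mid 0.57 [234. 134.  13.  16.] 106
side block 0.4 [224. 118.  15.  25.] 153
side tray 0.87 [224. 229.  65.  63.] 3634
```

View pics/b_scene.png

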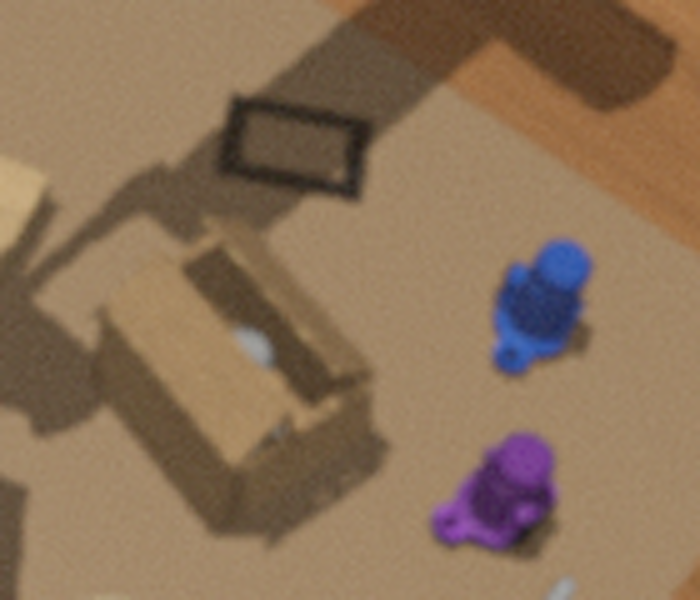

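View pics/b_side.png

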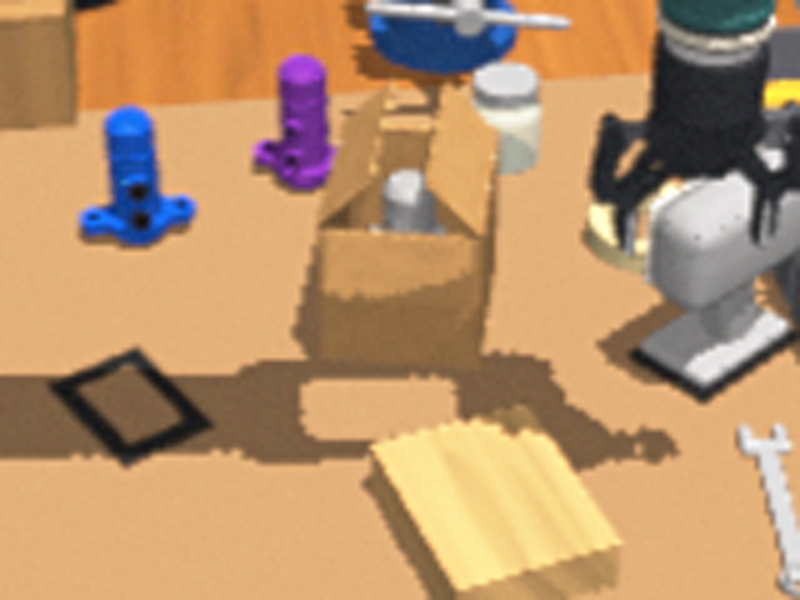

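```bash
cat > fit.py <<'E'
from h import *
import pickle
from scipy.optimize import least_squares
def carton(p):
    x,y,yaw,an,af=p
    c,s=np.cos(yaw),np.sin(yaw)
    W=lambda Q:(np.array(Q,float)@np.array([[c,s,0],[-s,c,0],[0,0,1]]))+[x,y,0]
    a,b=.066,.078;n=.076
    nx,nz=-.066+.065*np.cos(an),.132+.065*np.sin(an)
    fx,fz=.066-.065*np.cos(af),.132+.065*np.sin(af)
    return dict(top=W([[-a,-b,.13],[a,-b,.13],[a,b,.13],[-a,b,.13],[-a,-b,.13]]),
      bot=W([[-a,-b,0],[a,-b,0],[a,b,0],[-a,b,0],[-a,-b,0]]),
      near=W([[-a,-n,.132],[nx,-n,nz],[nx,n,nz],[-a,n,.132]]),
      far=W([[a,-n,.132],[fx,-n,fz],[fx,n,fz],[a,n,.132]]))
if __name__=="__main__":
    S=pickle.load(open("s0.pkl","rb"))
    sc=lambda u,v:np.array([270+u/5,160+v/5]); sd=lambda u,v:np.array([160+u/5,100+v/5])
    ob=[("side","top",0,sd(318,230)),("side","top",1,sd(480,236)),
        ("scene","far",0,sc(100,310)),("scene","far",3,sc(235,465)),("scene","far",1,sc(165,255)),("scene","far",2,sc(290,410)),
        ("side","far",1,sd(430,160)),("side","far",2,sd(450,88)),("side","near",2,sd(388,88)),("side","near",1,sd(375,130)),
        ("scene","near",1,sc(215,222)),("scene","near",2,sc(370,375)),("scene","bot",1,sc(100,380)),("scene","bot",2,sc(220,530))]
    def f(p):
        c=carton(p); return np.concatenate([proj(S[n],c[k][i])[0]-q for n,k,i,q in ob])
    x0=onz(S["scene"],[[317,232]],.07)[0]
    best=None
    for an in(.7,1.2):
        r=least_squares(f,[x0[0],x0[1],0,an,.8],loss="soft_l1")
        if best is None or r.cost<best.cost: best=r
    print(best.x.round(4),best.cost); print(best.fun.reshape(-1,2).round(1).tolist())
    np.save("carton.npy",best.x)
    c=carton(best.x)
    for n,b in(("scene",(270,160,410,280,5)),("side",(160,100,320,220,5))):
        crop(S[n],f"c_{n}.png",*b,pts=[(proj(S[n],c[k]),col) for k,col in(("top",(0,255,0)),("bot",(255,0,0)),("near",(0,0,255)),("far",(255,0,255)))])
E
python3 fit.py
```

```text
[ 0.5106  0.2769 -0.2369  0.8584  0.9457] 27.670797280330298
[[-1.5, -0.7], [-0.6, 0.1], [1.6, 0.5], [0.6, 1.1], [-1.9, -0.6], [0.3, 0.2], [-0.2, 2.8], [-0.3, -3.3], [-0.3, -3.3], [-2.4, 8.8], [-0.9, -0.5], [-4.6, -0.0], [-1.4, 1.4], [-0.7, 2.1]]
```

View pics/c_scene.png

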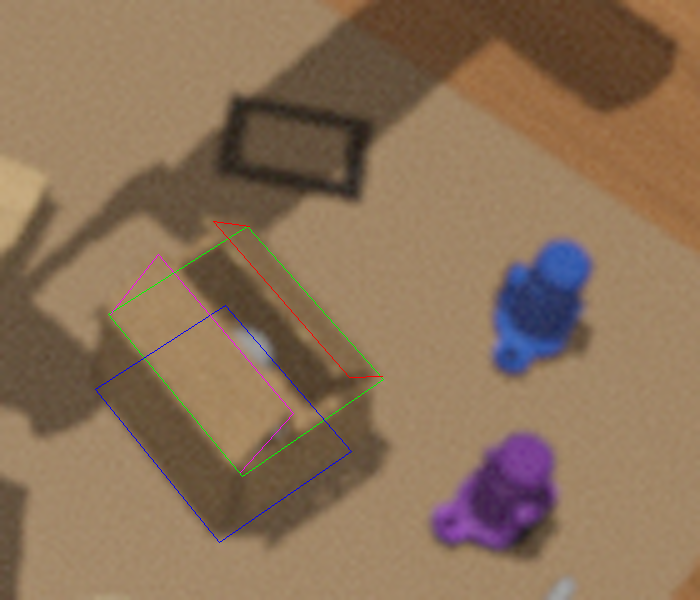

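View pics/c_side.png

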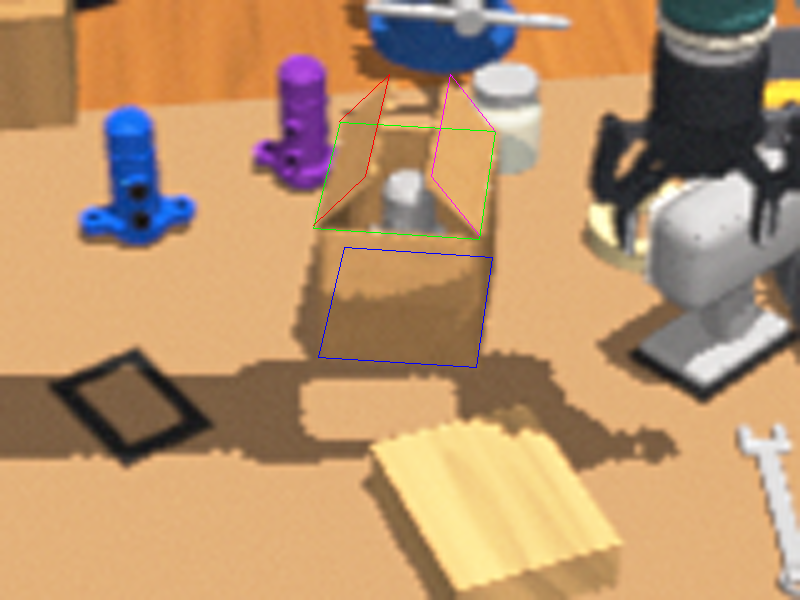

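Blue (378,220) and purple (370,258) in the scene view are the look-alikes. The grey one inside the carton (side 241,138) is the one meant. I'll go above the carton for a wrist view.

>>> arm_command(steps=[{"dx":0.04,"dy":-0.027,"dz":-0.03,"yaw":0},{"dx":0.08,"dy":-0.054,"dz":-0.06,"yaw":0.06},{"dx":0.12,"dy":-0.081,"dz":-0.08,"yaw":0.12},{"dx":0.16,"dy":-0.108,"dz":-0.08,"yaw":0.18},{"dx":0.2,"dy":-0.135,"dz":-0.08,"yaw":0.237},{"dx":0.24,"dy":-0.163,"dz":-0.08,"yaw":0.237},{"dx":0.24,"dy":-0.163,"dz":-0.08,"yaw":0.237},{"dx":0.24,"dy":-0.163,"dz":-0.08,"yaw":0.237}], fingers=-1)

```text
clock: 1.85
tool_pos: [0.5122, 0.2398, 0.3115]
tool_rot: [3.141, 0.0, 1.335]
force: [0.3, 0.1, -0.4]
gripper_width: 0.0001
```

Run:
```python
from fit import *
st=env.get_state(); print(st["tool_pos"],st["tool_rot"],st["clock"],st["gripper_width"])
S={n:env.snapshot(n) for n in["wrist","side"]}
pickle.dump(S,open("s1.pkl","wb"))
c=carton(np.load("carton.npy"))
s=S["wrist"]
crop(s,"d_wrist.png",0,0,512,384,1.5,pts=[(proj(s,c[k]),col) for k,col in(("top",(0,255,0)),("bot",(255,0,0)),("near",(0,0,255)),("far",(255,0,255)))])
for r in env.trace("cylinder_mid","wrist")[:3]: print(r["p"],np.array(r["extent"])*[512,384,512,384])
```

```text
[0.51218584 0.23984469 0.31145235] [3.14080864e+00 3.17588469e-04 1.33458524e+00] 1.85 0.00011893504535838843
0.92 [225.024   98.304   43.776   61.2096]
0.59 [128.       0.      71.8848  24.9984]
```

View pics/d_wrist.png

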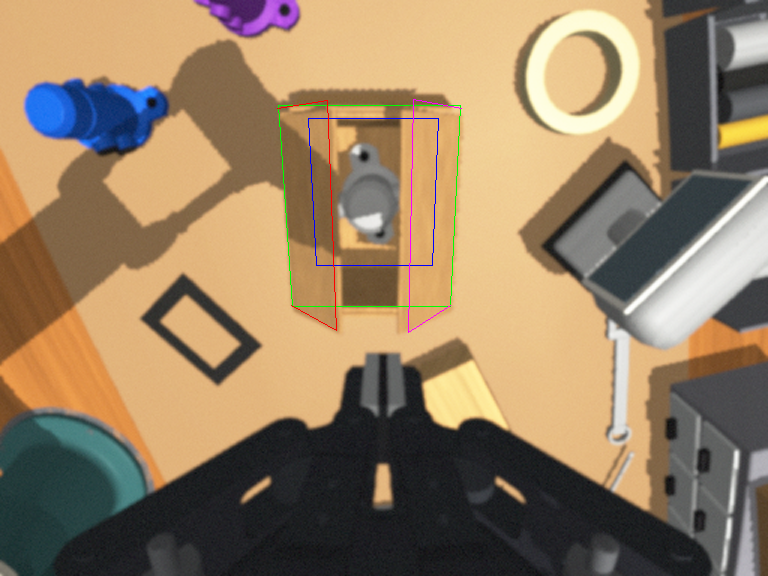

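Run:
```python
from fit import *
S=pickle.load(open("s1.pkl","rb"));s=S["wrist"]
p=np.load("carton.npy")
c,si=np.cos(p[2]),np.sin(p[2])
def loc(w): d=w-[p[0],p[1],0]; return np.array([c*d[0]+si*d[1],-si*d[0]+c*d[1],d[2]])
for uv in [(342,250),(400,250),(340,200),(403,200)]:
    for z in(.175,.18): print(uv,z,loc(onz(s,[np.array(uv)/1.5],z)[0]).round(4))
crop(s,"e.png",200,60,300,200,6)
```

```text
(342, 250) 0.175 [-0.0178 -0.0192  0.175 ]
(342, 250) 0.18 [-0.0173 -0.018   0.18  ]
(400, 250) 0.175 [ 0.0221 -0.0192  0.175 ]
(400, 250) 0.18 [ 0.0219 -0.018   0.18  ]
(340, 200) 0.175 [-0.0181  0.0147  0.175 ]
(340, 200) 0.18 [-0.0176  0.0153  0.18  ]
(403, 200) 0.175 [0.0236 0.0147 0.175 ]
(403, 200) 0.18 [0.0234 0.0153 0.18  ]
```

View pics/e.png

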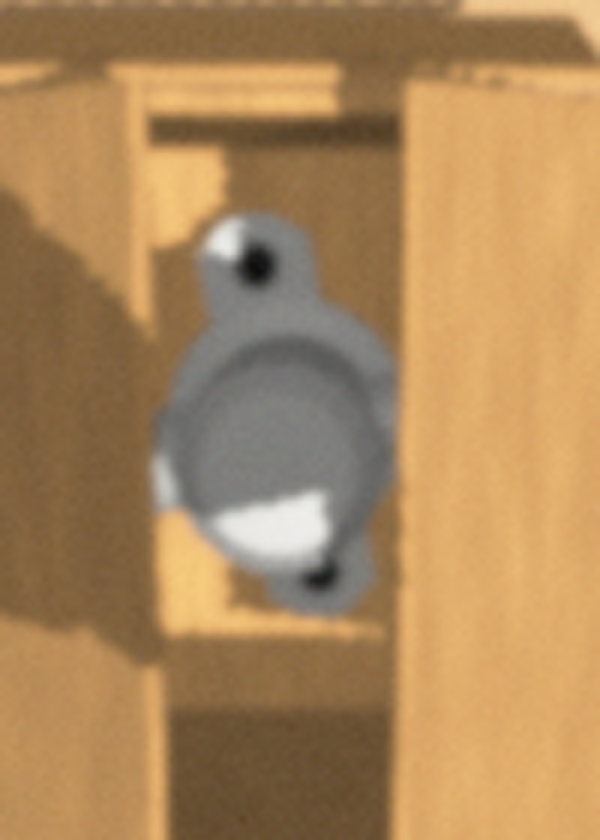

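Gap between the flaps is centred at carton x≈+2 mm, about 40 mm wide. I'll go down into it with shut fingers and sweep the far flap back.

>>> arm_command(steps=[{"dx":0.03,"dy":-0.008,"dz":0.05},{"dx":0.031,"dy":-0.008,"dz":0.09},{"dx":0.031,"dy":-0.008,"dz":0.125},{"dx":0.031,"dy":-0.008,"dz":0.153},{"dx":0.031,"dy":-0.008,"dz":0.153},{"dx":0.031,"dy":0.015,"dz":0.153},{"dx":0.031,"dy":0.038,"dz":0.153},{"dx":0.031,"dy":0.06,"dz":0.155},{"dx":0.031,"dy":0.08,"dz":0.157},{"dx":0.031,"dy":0.1,"dz":0.16},{"dx":0.031,"dy":0.103,"dz":0.161},{"dx":0.031,"dy":0.103,"dz":0.162},{"dx":0.031,"dy":0.08,"dz":0.14},{"dx":0.031,"dy":0.04,"dz":0.13},{"dx":0.031,"dy":0.01,"dz":0.13},{"dx":0.031,"dy":0.0,"dz":0.13}])

```text
schema error: expected keys dx, dy, dz, yaw
```

Run:
```python
from h import *
st=env.get_state(); print(st["tool_pos"],st["tool_rot"],st["clock"],st["force"])
s=env.snapshot("side"); crop(s,"f.png",160,60,360,210,4)
```

```text
[0.5126956  0.23901363 0.31118703] [3.14143795e+00 3.56329457e-04 1.33234465e+00] 2.0 [-0.44338571  0.57399247 -0.08477583]
```

View pics/f.png

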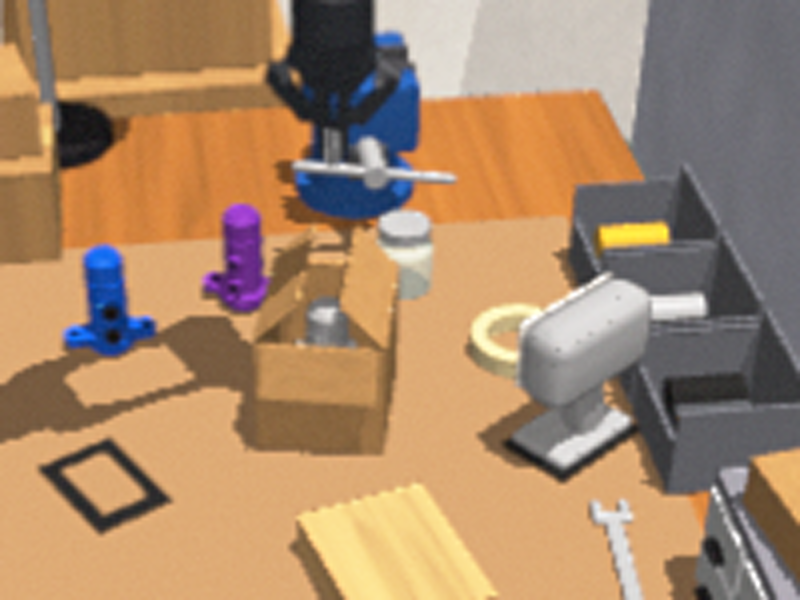

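The yaw key is required in every row, so I'm sending it again.

>>> arm_command(steps=[{"dx":0.03,"dy":-0.008,"dz":0.05,"yaw":0},{"dx":0.031,"dy":-0.008,"dz":0.09,"yaw":0},{"dx":0.031,"dy":-0.008,"dz":0.125,"yaw":0},{"dx":0.031,"dy":-0.008,"dz":0.153,"yaw":0},{"dx":0.031,"dy":-0.008,"dz":0.153,"yaw":0},{"dx":0.031,"dy":0.015,"dz":0.153,"yaw":0},{"dx":0.031,"dy":0.038,"dz":0.153,"yaw":0},{"dx":0.031,"dy":0.06,"dz":0.155,"yaw":0},{"dx":0.031,"dy":0.08,"dz":0.157,"yaw":0},{"dx":0.031,"dy":0.1,"dz":0.16,"yaw":0},{"dx":0.031,"dy":0.103,"dz":0.161,"yaw":0},{"dx":0.031,"dy":0.103,"dz":0.162,"yaw":0},{"dx":0.031,"dy":0.08,"dz":0.14,"yaw":0},{"dx":0.031,"dy":0.04,"dz":0.13,"yaw":0},{"dx":0.031,"dy":0.01,"dz":0.13,"yaw":0},{"dx":0.031,"dy":0.0,"dz":0.13,"yaw":0}])

```text
clock: 4.05
tool_pos: [0.5171, 0.2706, 0.1814]
tool_rot: [-3.141, 0.0, 1.336]
force: [0.3, 0.3, -0.5]
gripper_width: -0.0001
```

Run:
```python
from h import *
st=env.get_state(); print(st["tool_pos"],st["tool_rot"],st["clock"],st["force"])
s=env.snapshot("side"); crop(s,"f2.png",160,60,360,210,4)
```

```text
[0.51712675 0.27063755 0.18142891] [-3.14123668e+00  8.23072501e-05  1.33563387e+00] 4.05 [ 0.31196659  0.34671409 -0.46260644]
```

View pics/f2.png

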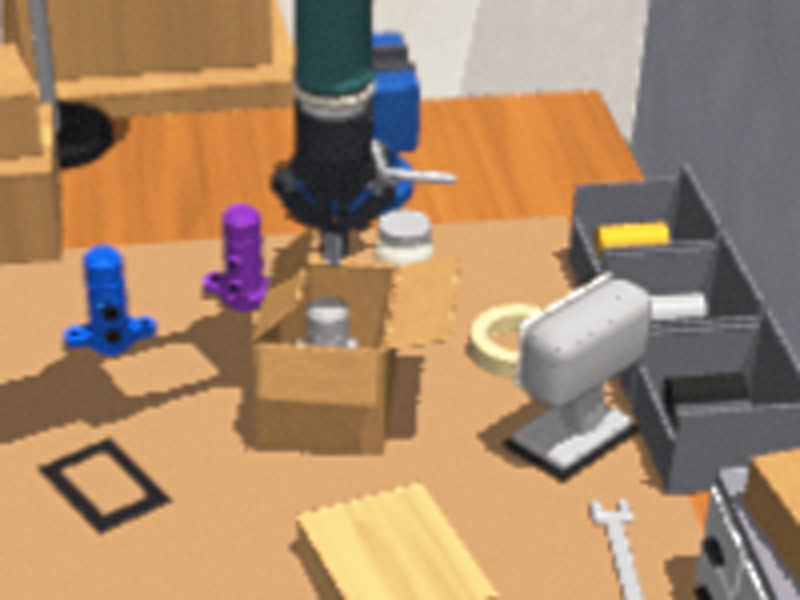

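The far flap now lies folded out at (424,300). The near one is next.

>>> arm_command(steps=[{"dx":0,"dy":-0.005,"dz":0.024,"yaw":0},{"dx":0,"dy":-0.025,"dz":0.024,"yaw":0},{"dx":0,"dy":-0.048,"dz":0.024,"yaw":0},{"dx":0,"dy":-0.072,"dz":0.026,"yaw":0},{"dx":0,"dy":-0.095,"dz":0.028,"yaw":0},{"dx":0,"dy":-0.115,"dz":0.031,"yaw":0},{"dx":0,"dy":-0.12,"dz":0.032,"yaw":0},{"dx":0,"dy":-0.12,"dz":0.032,"yaw":0},{"dx":0,"dy":-0.1,"dz":0.01,"yaw":0},{"dx":0,"dy":-0.06,"dz":-0.04,"yaw":0},{"dx":-0.03,"dy":-0.012,"dz":-0.09,"yaw":0},{"dx":-0.06,"dy":-0.012,"dz":-0.13,"yaw":0},{"dx":-0.06,"dy":-0.012,"dz":-0.13,"yaw":0},{"dx":-0.06,"dy":-0.012,"dz":-0.13,"yaw":0}])

```text
clock: 5.85
tool_pos: [0.4939, 0.2143, 0.311]
tool_rot: [-3.141, -0.0, 1.333]
force: [0.2, 0.0, 0.5]
gripper_width: -0.0002
```

Run:
```python
from fit import *
st=env.get_state(); print(st["tool_pos"],st["tool_rot"],st["clock"],st["force"])
S={n:env.snapshot(n) for n in["side","wrist"]};pickle.dump(S,open("s2.pkl","wb"))
crop(S["side"],"g.png",160,60,360,210,4)
p=np.load("carton.npy");p[3:]=2.8;s=S["wrist"];c=carton(p)
crop(s,"g_w.png",110,30,370,225,3,pts=[(proj(s,c[k]),col) for k,col in(("top",(0,255,0)),("near",(0,0,255)),("far",(255,0,255)))])
for r in env.trace("cylinder_mid","wrist")[:3]: print(r["p"],np.array(r["extent"])*[512,384,512,384])
```

```text
[0.49388778 0.21430212 0.31096824] [-3.14143963e+00 -1.99711525e-04  1.33251373e+00] 5.85 [0.16548501 0.03062263 0.47663809]
0.91 [ 20.0192  27.1104 100.4032  54.7968]
0.62 [230.2976  77.4144  51.0976  68.3904]
0.36 [132.4032  35.0976 258.816  153.9072]
```

View pics/g.png

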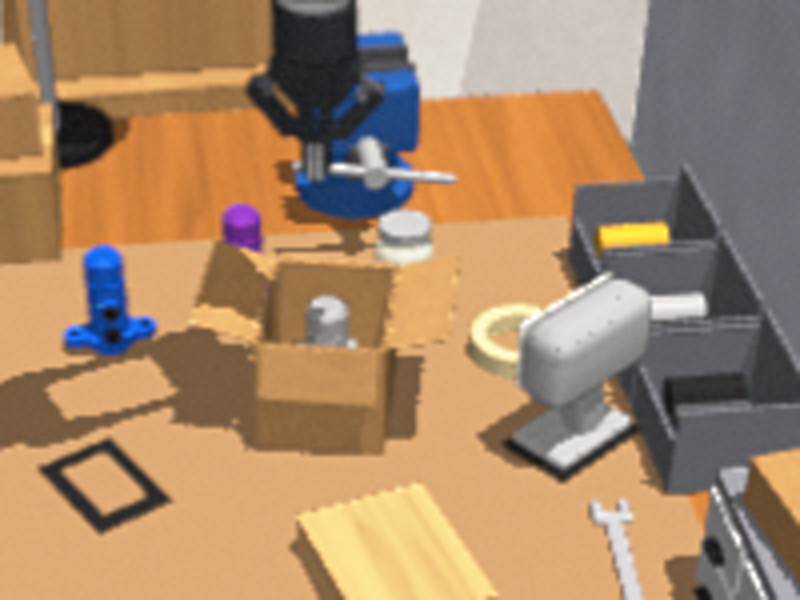

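View pics/g_w.png

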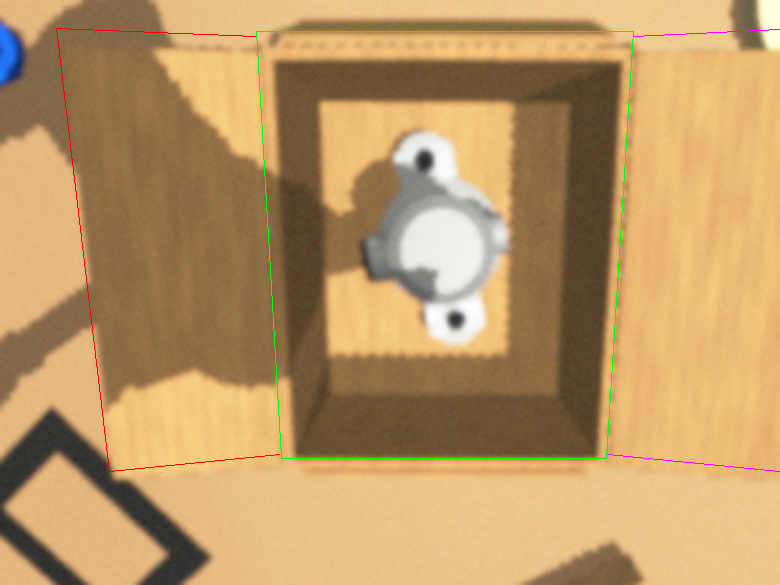

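Run:
```python
from fit import *
S=pickle.load(open("s2.pkl","rb"));s=S["wrist"]
f=lambda u,v:[[110+u/3,30+v/3]]
a=onz(s,f(442,250),.124)[0];print("top",a)
h=onz(s,f(424,160)+f(456,320),.016);print("holes",h,h.mean(0))
def circ(x,y,r,z): t=np.linspace(0,6.3,40);return np.c_[x+r*np.cos(t),y+r*np.sin(t),0*t+z]
x,y=a[:2]
pts=[(proj(s,circ(x,y,.0215,.094)),(0,0,255)),(proj(s,circ(x,y,.0215,.117)),(0,255,0)),(proj(s,circ(x,y,.003,.004)),(255,0,0))]
crop(s,"h_w.png",190,50,310,170,6,pts=pts)
d=(a-env.get_state()["tool_pos"]); yw=1.3325
print("tool dx dy",d[0]*np.cos(yw)+d[1]*np.sin(yw), d[0]*np.sin(yw)-d[1]*np.cos(yw))
```

```text
top [0.51096073 0.2793899  0.124     ]
holes [[0.51180685 0.31824056 0.016     ]
 [0.50925702 0.23824466 0.016     ]] [0.51053194 0.27824261 0.016     ]
tool dx dy 0.06708862116391229 0.0026117074285842805
```

View pics/h_w.png

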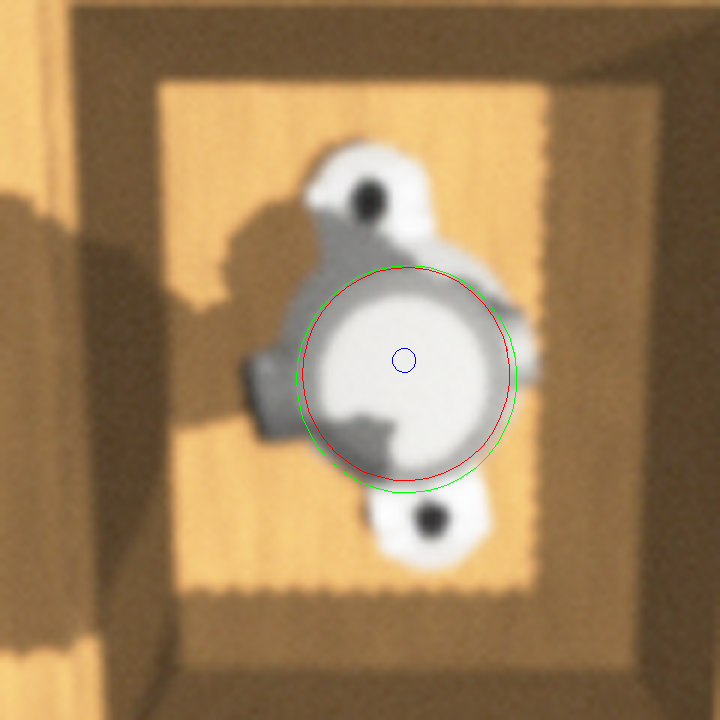

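Both flaps are back at about 2.8 rad (they match the overlay). The cylinder axis is at (0.511, 0.279). Descending to grip the nose.

>>> arm_command(steps=[{"dx":0.03,"dy":0.001,"dz":0.01,"yaw":0},{"dx":0.06,"dy":0.002,"dz":0.03,"yaw":0},{"dx":0.0665,"dy":0.0025,"dz":0.07,"yaw":0},{"dx":0.0665,"dy":0.0025,"dz":0.115,"yaw":0},{"dx":0.0665,"dy":0.0025,"dz":0.15,"yaw":0},{"dx":0.0665,"dy":0.0025,"dz":0.18,"yaw":0},{"dx":0.0665,"dy":0.0025,"dz":0.205,"yaw":0},{"dx":0.0665,"dy":0.0025,"dz":0.225,"yaw":0},{"dx":0.0665,"dy":0.0025,"dz":0.225,"yaw":0}], fingers=0.6)

```text
clock: 7.12
tool_pos: [0.5094, 0.2781, 0.0835]
tool_rot: [-3.137, 0.003, 1.335]
force: [-0.8, 0.4, -0.4]
gripper_width: 0.0684
```

>>> arm_command(steps=[{"dx":0,"dy":0,"dz":0,"yaw":0},{"dx":0,"dy":0,"dz":0,"yaw":0},{"dx":0,"dy":0,"dz":0,"yaw":0},{"dx":0,"dy":0,"dz":0,"yaw":0},{"dx":0,"dy":0,"dz":0,"yaw":0},{"dx":0,"dy":0,"dz":0,"yaw":0}], fingers=-1, newtons=100)

```text
clock: 7.88
tool_pos: [0.5122, 0.2793, 0.088]
tool_rot: [3.14, -0.002, 1.334]
force: [-2.5, 0.6, 5.6]
gripper_width: 0.0405
```

Run:
```python
from fit import *
st=env.get_state(); print(st["tool_pos"],st["tool_rot"],st["clock"],st["force"],st["ft_torque"],st["gripper_width"])
s=env.snapshot("wrist"); crop(s,"i_w.png",110,30,400,384,2)
S=pickle.load(open("s1.pkl","rb"));crop(S["side"],"i_s.png",200,180,330,300,6)
S=pickle.load(open("s0.pkl","rb"));crop(S["scene"],"i_c.png",180,130,290,230,6)
```

```text
[0.51218813 0.27932074 0.08803378] [ 3.14031000e+00 -1.76764407e-03  1.33361528e+00] 7.875 [-2.54459254  0.63600963  5.64183779] [ 0.11584528  0.60415018 -0.02346928] 0.04052088028419209
```

View pics/i_w.png

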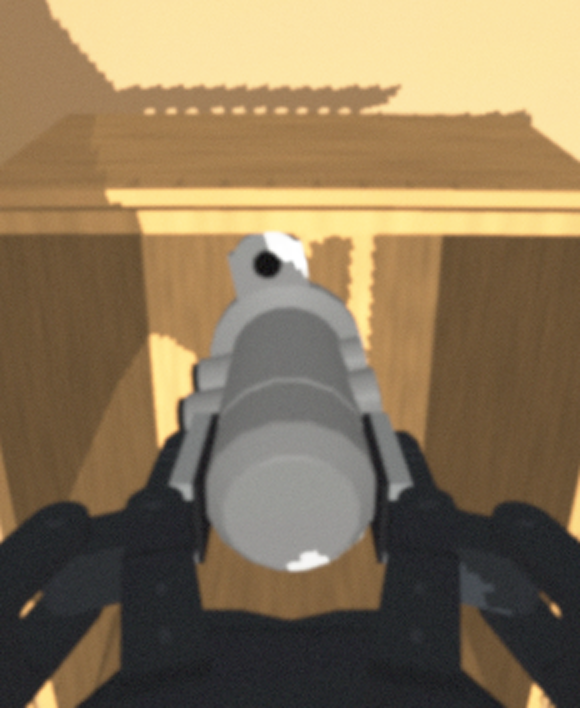

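View pics/i_s.png

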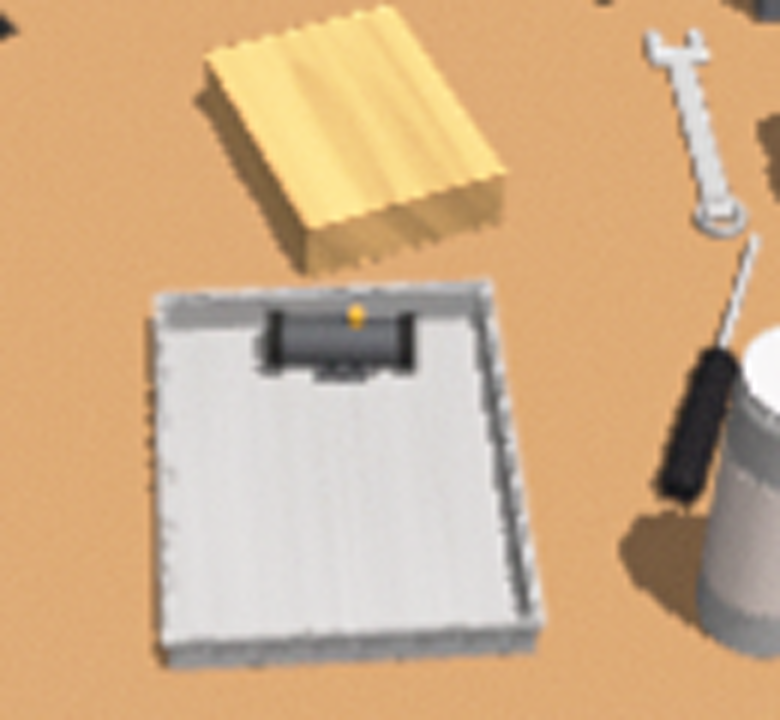

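View pics/i_c.png

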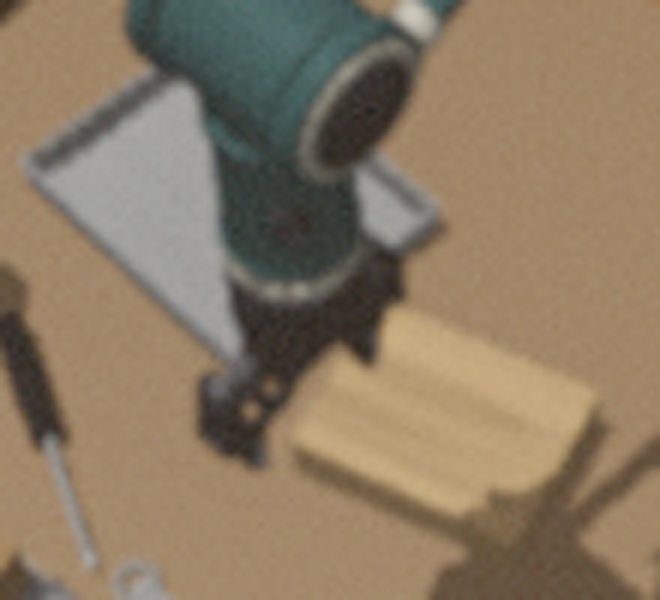

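Run:
```python
from fit import *
s=pickle.load(open("s1.pkl","rb"))["side"]
f=lambda L:np.array([[200+u/6,180+v/6] for u,v in L])
def rectfit(L,a,b,z):
    q=f(L); Q=np.array([[-a,b],[a,b],[a,-b],[-a,-b]])
    def P(p): c,si=np.cos(p[2]),np.sin(p[2]); return np.c_[Q@np.array([[c,si],[-si,c]])+p[:2],[z]*4]
    g=onz(s,q,z).mean(0)
    r=least_squares(lambda p:(proj(s,P(p))-q).ravel(),[g[0],g[1],-.2]);print(r.x.round(4),r.fun.round(1));return P(r.x)
B=rectfit([(207,58),(388,6),(507,178),(315,228)],.065,.085,.045)
T=rectfit([(152,292),(490,283),(540,628),(162,645)],.095,.12,.028)
crop(s,"j.png",200,180,330,300,6,pts=[(proj(s,np.r_[B,B[:1]]),(0,0,255)),(proj(s,np.r_[T,T[:1]]),(0,255,0))])
```

```text
[ 0.54   -0.0217  0.2684] [-0.5 -0.1  0.5 -0.1  0.5 -0.8 -0.5  0.9]
[ 0.4915 -0.2728 -0.0835] [ 1.1  1.1 -0.9  0.6 -0.7 -0.5  0.5 -0.7]
```

View pics/j.png

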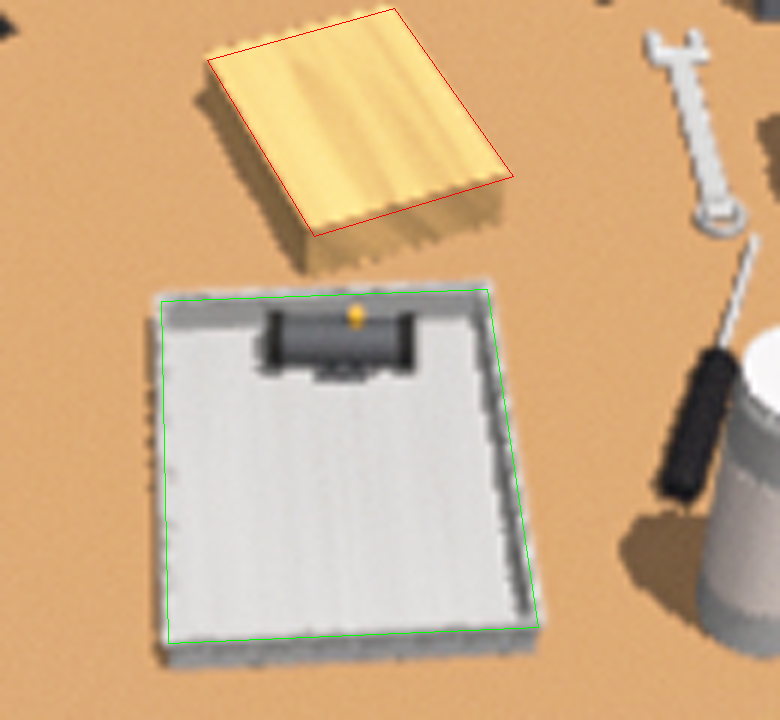

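>>> arm_command(steps=[{"dx":0,"dy":0,"dz":-0.004,"yaw":0},{"dx":0,"dy":0,"dz":-0.012,"yaw":0},{"dx":0,"dy":0,"dz":-0.027,"yaw":0},{"dx":0,"dy":0,"dz":-0.047,"yaw":0},{"dx":0,"dy":0,"dz":-0.067,"yaw":0},{"dx":0,"dy":0,"dz":-0.09,"yaw":0},{"dx":0,"dy":0,"dz":-0.115,"yaw":0},{"dx":0,"dy":0,"dz":-0.14,"yaw":0},{"dx":0,"dy":0,"dz":-0.16,"yaw":0},{"dx":0,"dy":0,"dz":-0.172,"yaw":0},{"dx":0,"dy":0,"dz":-0.175,"yaw":0},{"dx":0,"dy":0,"dz":-0.175,"yaw":0}])

```text
clock: 9.43
tool_pos: [0.5112, 0.2785, 0.2606]
tool_rot: [-3.141, 0.001, 1.334]
force: [-0.6, -0.3, -8.4]
gripper_width: 0.0405
```

>>> arm_command(steps=[{"dx":-0.01,"dy":0.0035,"dz":0,"yaw":0},{"dx":-0.035,"dy":0.012,"dz":0,"yaw":0},{"dx":-0.07,"dy":0.024,"dz":0,"yaw":0},{"dx":-0.105,"dy":0.036,"dz":0,"yaw":0},{"dx":-0.14,"dy":0.048,"dz":0,"yaw":0},{"dx":-0.175,"dy":0.061,"dz":0,"yaw":0},{"dx":-0.21,"dy":0.073,"dz":0,"yaw":0},{"dx":-0.245,"dy":0.085,"dz":0.01,"yaw":0},{"dx":-0.27,"dy":0.0935,"dz":0.02,"yaw":0},{"dx":-0.285,"dy":0.099,"dz":0.03,"yaw":0},{"dx":-0.285,"dy":0.099,"dz":0.04,"yaw":0},{"dx":-0.285,"dy":0.099,"dz":0.05,"yaw":0},{"dx":-0.285,"dy":0.099,"dz":0.06,"yaw":0},{"dx":-0.285,"dy":0.099,"dz":0.063,"yaw":0},{"dx":-0.285,"dy":0.099,"dz":0.063,"yaw":0}])

```text
clock: 11.3
tool_pos: [0.5408, -0.0211, 0.1981]
tool_rot: [-3.141, -0.0, 1.335]
force: [-0.2, -0.0, -7.1]
gripper_width: 0.0405
```

Run:
```python
from fit import *
st=env.get_state(); print(st["tool_pos"],st["tool_rot"],st["clock"],st["force"],st["gripper_width"])
S={n:env.snapshot(n) for n in["side","scene"]};pickle.dump(S,open("s3.pkl","wb"))
s=S["side"]
t=np.linspace(0,6.3,40);x,y=st["tool_pos"][:2]
z=st["tool_pos"][2]-.083
pts=[(proj(s,np.c_[x+.022*np.cos(t),y+.022*np.sin(t),0*t+zz]),c) for zz,c in((z,(0,0,255)),(.045,(255,0,0)))]
crop(s,"k.png",190,110,340,250,5,pts=pts)
for r in env.trace("piston_mid","side"): print(r["p"],np.array(r["extent"])*[512,384,512,384])
```

```text
[ 0.54079959 -0.02108003  0.19808425] [-3.14121224e+00 -2.10212245e-05  1.33461830e+00] 11.3 [-0.24438054 -0.0369026  -7.12777616] 0.040492860433404984
```

View pics/k.png

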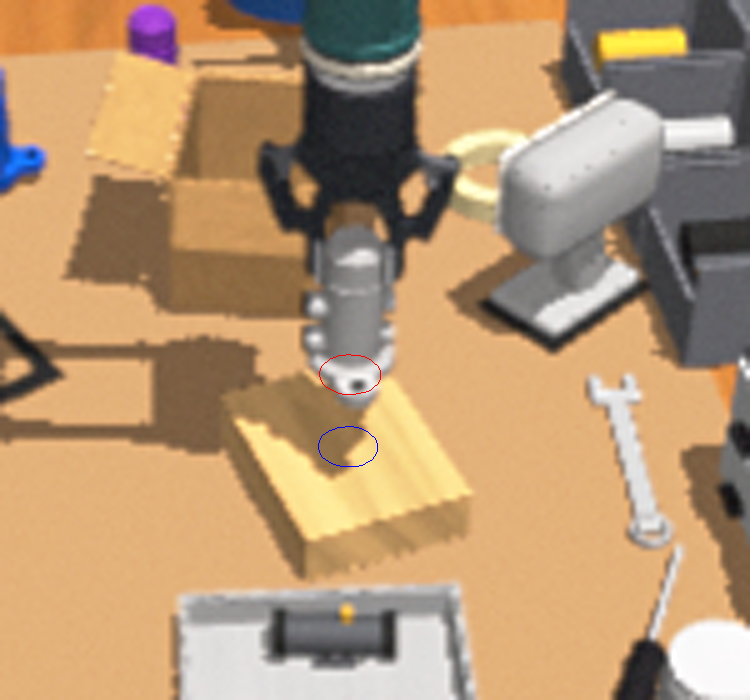

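>>> arm_command(steps=[{"dx":0,"dy":0,"dz":0.006,"yaw":0},{"dx":0,"dy":0,"dz":0.03,"yaw":0},{"dx":0,"dy":0,"dz":0.073,"yaw":0},{"dx":0,"dy":0,"dz":0.073,"yaw":0}])

```text
clock: 11.95
tool_pos: [0.5414, -0.0217, 0.1251]
tool_rot: [3.141, -0.0, 1.334]
force: [-1.1, 0.3, -7.6]
gripper_width: 0.0402
```

Run:
```python
from fit import *
st=env.get_state(); print(st["tool_pos"],st["tool_rot"],st["clock"],st["force"],st["ft_torque"],st["gripper_width"],st["joint_vel"].round(3))
```

```text
[ 0.54141396 -0.02171537  0.12506035] [ 3.14080769e+00 -8.17315838e-05  1.33371656e+00] 11.95 [-1.08012691  0.33884947 -7.61327443] [-0.002408    0.01863766  0.03532035] 0.04023709351137207 [ 0.001 -0.005  0.007  0.002  0.035  0.001]
```

No contact yet (weight only), so the mouth is a little higher than I estimated. I'll rap 6 mm deeper.

>>> arm_command(steps=[{"dx":0,"dy":0,"dz":-0.015,"yaw":0},{"dx":0,"dy":0,"dz":-0.042,"yaw":0},{"dx":0,"dy":0,"dz":-0.045,"yaw":0},{"dx":0,"dy":0,"dz":-0.038,"yaw":0},{"dx":0,"dy":0,"dz":0.006,"yaw":0},{"dx":0,"dy":0,"dz":0.006,"yaw":0}])

```text
clock: 12.7
tool_pos: [0.5431, -0.0216, 0.1198]
tool_rot: [3.137, -0.001, 1.333]
force: [3.5, 0.2, -1.2]
gripper_width: 0.0405
```

Run:
```python
from fit import *
st=env.get_state(); print(st["tool_pos"],st["tool_rot"],st["clock"],st["force"],st["ft_torque"],st["gripper_width"],st["joint_vel"].round(3))
s=env.snapshot("side"); crop(s,"l.png",220,140,300,240,6)
```

```text
[ 0.54307629 -0.02156628  0.11981873] [ 3.13698938e+00 -1.25328837e-03  1.33345185e+00] 12.7 [ 3.46362926  0.23130493 -1.18291334] [ 0.18486352 -0.79840002 -0.04262063] 0.04048056738209707 [-0.001 -0.002  0.002 -0.001  0.009  0.001]
```

View pics/l.png

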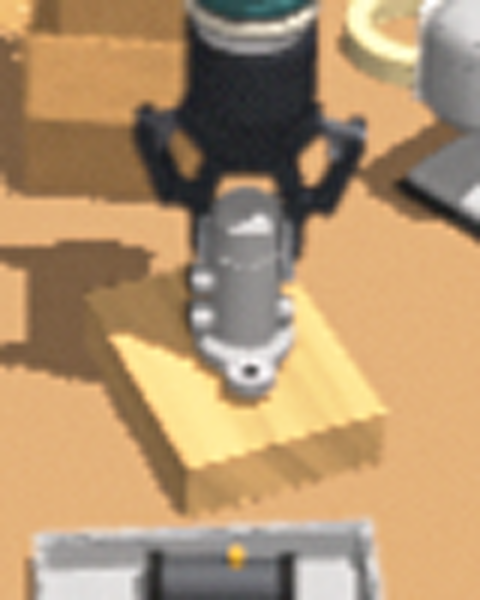

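>>> arm_command(steps=[{"dx":0,"dy":0,"dz":-0.015,"yaw":0},{"dx":0,"dy":0,"dz":-0.042,"yaw":0},{"dx":0,"dy":0,"dz":-0.045,"yaw":0},{"dx":0,"dy":0,"dz":-0.042,"yaw":0},{"dx":0,"dy":0,"dz":0.003,"yaw":0}])

```text
clock: 13.38
tool_pos: [0.5441, -0.0219, 0.1187]
tool_rot: [3.134, -0.001, 1.334]
force: [1.6, -2.6, 75.2]
gripper_width: 0.0408
```

Run:
```python
from fit import *
st=env.get_state(); print(st["tool_pos"],st["tool_rot"],st["clock"],st["force"],st["ft_torque"],st["gripper_width"],st["joint_vel"].round(3))
```

```text
[ 0.54411252 -0.02193341  0.11865132] [ 3.13365855e+00 -1.05068289e-03  1.33404608e+00] 13.375 [ 1.57214908 -2.58822635 75.21961262] [-0.38095813  0.26792834  0.30611473] 0.04082664744567012 [-0.004  0.383  0.305 -0.002 -0.58  -0.032]
```

>>> arm_command(steps=[{"dx":0,"dy":0,"dz":-0.018,"yaw":0},{"dx":0,"dy":0,"dz":-0.045,"yaw":0},{"dx":0,"dy":0,"dz":-0.048,"yaw":0},{"dx":0,"dy":0,"dz":-0.045,"yaw":0},{"dx":0,"dy":0,"dz":0,"yaw":0},{"dx":0,"dy":0,"dz":-0.018,"yaw":0},{"dx":0,"dy":0,"dz":-0.045,"yaw":0},{"dx":0,"dy":0,"dz":-0.048,"yaw":0},{"dx":0,"dy":0,"dz":-0.045,"yaw":0},{"dx":0,"dy":0,"dz":0,"yaw":0},{"dx":0,"dy":0,"dz":-0.018,"yaw":0},{"dx":0,"dy":0,"dz":-0.055,"yaw":0},{"dx":0,"dy":0,"dz":-0.07,"yaw":0},{"dx":0,"dy":0,"dz":-0.07,"yaw":0},{"dx":0,"dy":0,"dz":-0.07,"yaw":0}])

```text
clock: 15.25
tool_pos: [0.5396, -0.0215, 0.1846]
tool_rot: [-3.139, 0.001, 1.334]
force: [-0.4, 0.2, -7.4]
gripper_width: 0.0406
```

```bash
cat > look.py <<'E'
from fit import *
import sys
st=env.get_state(); print(st["tool_pos"],st["tool_rot"],st["clock"],st["force"],st["gripper_width"])
s=env.snapshot("side"); crop(s,sys.argv[1],200,110,310,240,5)
for r in env.trace("piston_mid","side"): print(r["p"],np.array(r["extent"])*[512,384,512,384])
E
python3 look.py m.png
```

```text
[ 0.5396324  -0.02153433  0.18463012] [-3.13882817e+00  5.19053468e-04  1.33382327e+00] 15.25 [-0.41284992  0.19185044 -7.36439103] 0.040558724973801426
0.41 [254.1056 189.504    7.0144   4.416 ]
```

View pics/m.png

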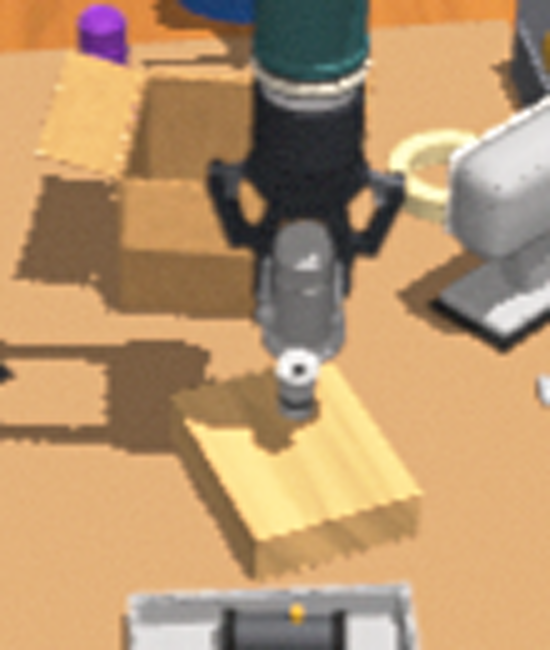

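Something shows below the mouth at (259,190). I'll lift straight up and check that it stays on the block.

>>> arm_command(steps=[{"dx":0,"dy":0,"dz":-0.004,"yaw":0},{"dx":0,"dy":0,"dz":-0.016,"yaw":0},{"dx":0,"dy":0,"dz":-0.034,"yaw":0},{"dx":0,"dy":0,"dz":-0.052,"yaw":0},{"dx":0,"dy":0,"dz":-0.064,"yaw":0},{"dx":0,"dy":0,"dz":-0.07,"yaw":0},{"dx":0,"dy":0,"dz":-0.07,"yaw":0}])

```text
clock: 16.23
tool_pos: [0.5411, -0.0216, 0.2568]
tool_rot: [3.141, -0.0, 1.334]
force: [0.2, 0.8, -7.0]
gripper_width: 0.0405
```

```bash
python3 look.py n.png
python3 - <<'E'
from fit import *
s=env.snapshot("scene"); crop(s,"n2.png",170,90,330,230,5)
E
```

```text
[ 0.54108217 -0.02163467  0.25682068] [ 3.14070519e+00 -1.19674141e-04  1.33378224e+00] 16.225 [ 0.15887103  0.77569583 -7.0321997 ] 0.04053337209084749
0.4 [257.4848 178.7136   5.2224  11.904 ]
```

View pics/n.png

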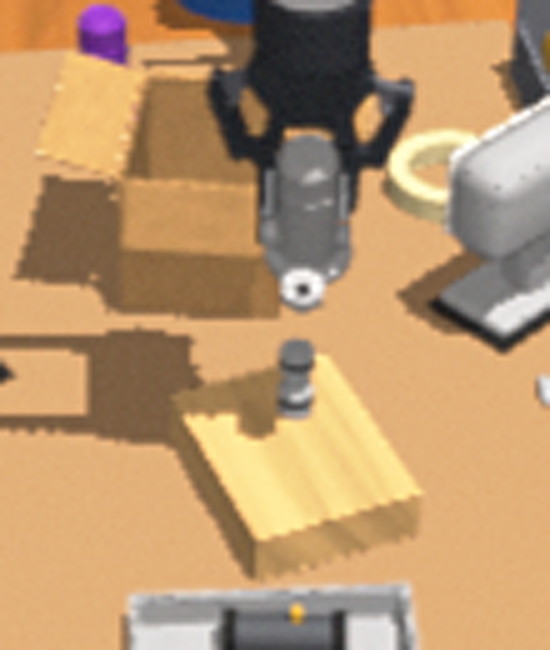

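View pics/n2.png

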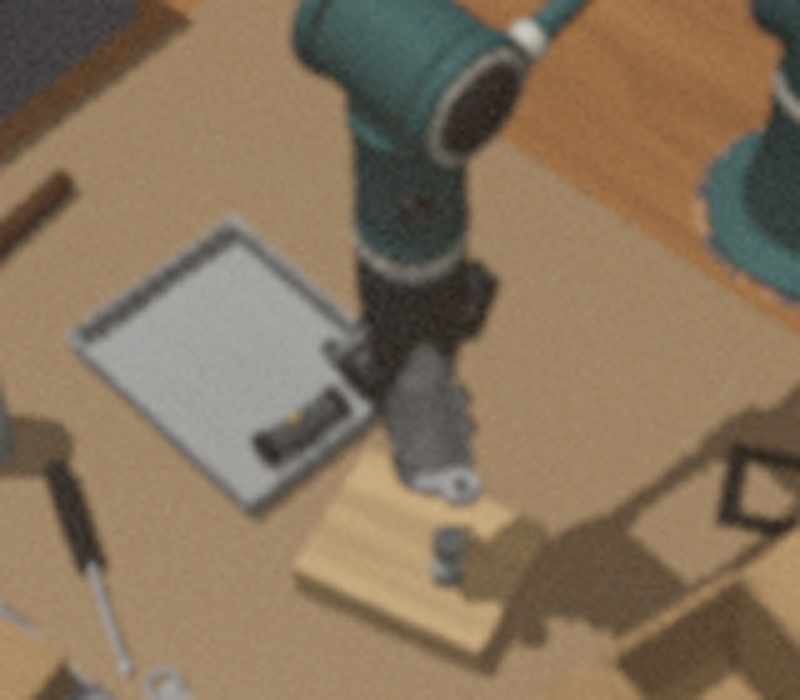

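The piston is left standing on the block (side 259,185) and the cylinder is empty. Next is the tray.

>>> arm_command(steps=[{"dx":-0.01,"dy":0.0005,"dz":0,"yaw":0},{"dx":-0.04,"dy":0.002,"dz":0,"yaw":0},{"dx":-0.08,"dy":0.005,"dz":0,"yaw":0},{"dx":-0.12,"dy":0.007,"dz":0,"yaw":0},{"dx":-0.16,"dy":0.009,"dz":0,"yaw":0},{"dx":-0.2,"dy":0.011,"dz":0.01,"yaw":0},{"dx":-0.24,"dy":0.014,"dz":0.03,"yaw":0},{"dx":-0.275,"dy":0.016,"dz":0.05,"yaw":0},{"dx":-0.29,"dy":0.017,"dz":0.075,"yaw":0},{"dx":-0.29,"dy":0.017,"dz":0.1,"yaw":0},{"dx":-0.29,"dy":0.017,"dz":0.12,"yaw":0},{"dx":-0.29,"dy":0.017,"dz":0.13,"yaw":0},{"dx":-0.29,"dy":0.017,"dz":0.13,"yaw":0},{"dx":-0.29,"dy":0.017,"dz":0.13,"yaw":0}])

```text
clock: 18.12
tool_pos: [0.4902, -0.3078, 0.1275]
tool_rot: [3.14, 0.001, 1.334]
force: [-0.2, 0.0, -6.4]
gripper_width: 0.0405
```

Run:
```python
from fit import *
st=env.get_state(); print(st["tool_pos"],st["tool_rot"],st["clock"],st["force"],st["gripper_width"])
s=env.snapshot("side"); crop(s,"o.png",190,150,330,300,5)
```

```text
[ 0.49024685 -0.30780011  0.12746868] [3.13962344e+00 7.76283695e-04 1.33429438e+00] 18.125 [-0.2164245   0.03436867 -6.4208452 ] 0.04046370625301231
```

View pics/o.png

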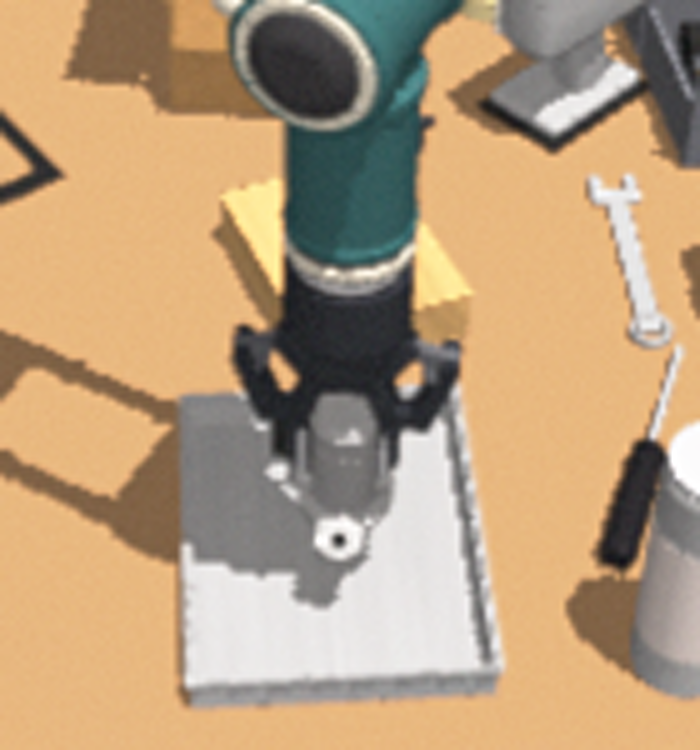

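>>> arm_command(steps=[{"dx":0,"dy":0,"dz":0.01,"yaw":0},{"dx":0,"dy":0,"dz":0.02,"yaw":0},{"dx":0,"dy":0,"dz":0.028,"yaw":0},{"dx":0,"dy":0,"dz":0.034,"yaw":0},{"dx":0,"dy":0,"dz":0.038,"yaw":0},{"dx":0,"dy":0,"dz":0.041,"yaw":0},{"dx":0,"dy":0,"dz":0.044,"yaw":0},{"dx":0,"dy":0,"dz":0.046,"yaw":0},{"dx":0,"dy":0,"dz":0.046,"yaw":0},{"dx":0,"dy":0,"dz":0.046,"yaw":0}])

```text
clock: 19.42
tool_pos: [0.4894, -0.3076, 0.0804]
tool_rot: [3.141, 0.0, 1.334]
force: [-0.3, -0.1, -6.0]
gripper_width: 0.0404
```

>>> arm_command(steps=[{"dx":0,"dy":0,"dz":0.001,"yaw":0},{"dx":0,"dy":0,"dz":0.002,"yaw":0},{"dx":0,"dy":0,"dz":0.002,"yaw":0}])

```text
clock: 19.8
tool_pos: [0.4892, -0.3074, 0.0781]
tool_rot: [-3.141, -0.0, 1.334]
force: [-0.0, 1.2, -6.8]
gripper_width: 0.0406
```

>>> arm_command(steps=[{"dx":0,"dy":0,"dz":0.001,"yaw":0},{"dx":0,"dy":0,"dz":0.002,"yaw":0},{"dx":0,"dy":0,"dz":0.002,"yaw":0}])

```text
clock: 20.18
tool_pos: [0.4892, -0.3074, 0.0761]
tool_rot: [-3.141, -0.0, 1.334]
force: [0.5, 0.1, -7.4]
gripper_width: 0.0404
```

>>> arm_command(steps=[{"dx":0,"dy":0,"dz":0.001,"yaw":0},{"dx":0,"dy":0,"dz":0.0015,"yaw":0},{"dx":0,"dy":0,"dz":0.0015,"yaw":0}])

```text
clock: 20.55
tool_pos: [0.4894, -0.3076, 0.0755]
tool_rot: [3.141, 0.0, 1.334]
force: [-2.9, 1.4, 0.2]
gripper_width: 0.0408
```

>>> arm_command(steps=[{"dx":0,"dy":0,"dz":0.001,"yaw":0},{"dx":0,"dy":0,"dz":0.0015,"yaw":0},{"dx":0,"dy":0,"dz":0.0015,"yaw":0}])

```text
clock: 20.92
tool_pos: [0.4895, -0.3077, 0.0753]
tool_rot: [3.141, 0.0, 1.334]
force: [-5.3, 2.6, 9.8]
gripper_width: 0.0408
```

Run:
```python
from fit import *
st=env.get_state(); print(st["tool_pos"],st["tool_rot"],st["clock"],st["force"],st["ft_torque"],st["gripper_width"])
s=env.snapshot("side"); crop(s,"q.png",220,200,300,290,8)
```

```text
[ 0.48950119 -0.30774466  0.07526387] [3.14139077e+00 3.25364910e-04 1.33397034e+00] 20.925 [-5.26436917  2.60228351  9.82504056] [0.71656244 1.21278683 0.05306106] 0.04084885559053533
```

View pics/q.png

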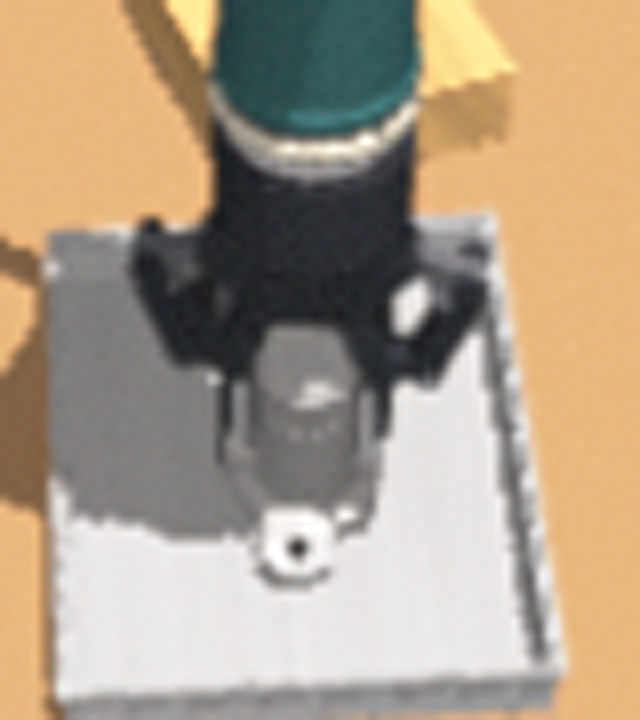

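Contact at TCP z≈0.0757. I'll ease the press, soften the grip so it settles, then open.

>>> arm_command(steps=[{"dx":0,"dy":0,"dz":-0.001,"yaw":0},{"dx":0,"dy":0,"dz":-0.001,"yaw":0},{"dx":0,"dy":0,"dz":-0.001,"yaw":0}], newtons=20)

```text
clock: 21.35
tool_pos: [0.4895, -0.3077, 0.0753]
tool_rot: [3.141, 0.0, 1.334]
force: [-4.3, 2.3, 7.3]
gripper_width: 0.0409
```

>>> arm_command(steps=[{"dx":0,"dy":0,"dz":0,"yaw":0},{"dx":0,"dy":0,"dz":0,"yaw":0},{"dx":0,"dy":0,"dz":0,"yaw":0},{"dx":0,"dy":0,"dz":0,"yaw":0},{"dx":0,"dy":0,"dz":0,"yaw":0}], fingers=0.6)

```text
clock: 21.98
tool_pos: [0.4894, -0.3075, 0.0742]
tool_rot: [3.142, -0.0, 1.334]
force: [-0.7, 0.4, 0.2]
gripper_width: 0.0682
```

Run:
```python
from fit import *
st=env.get_state(); print(st["tool_pos"],st["tool_rot"],st["clock"],st["force"],st["ft_torque"],st["gripper_width"])
s=env.snapshot("wrist"); crop(s,"r.png",0,0,512,384,1.5)
```

```text
[ 0.48938135 -0.3074723   0.07421315] [ 3.14151767e+00 -1.97374847e-05  1.33378399e+00] 21.975 [-0.66837713  0.3981279   0.23298894] [-0.05250065  0.02612991 -0.01845691] 0.068227540574458
```

View pics/r.png

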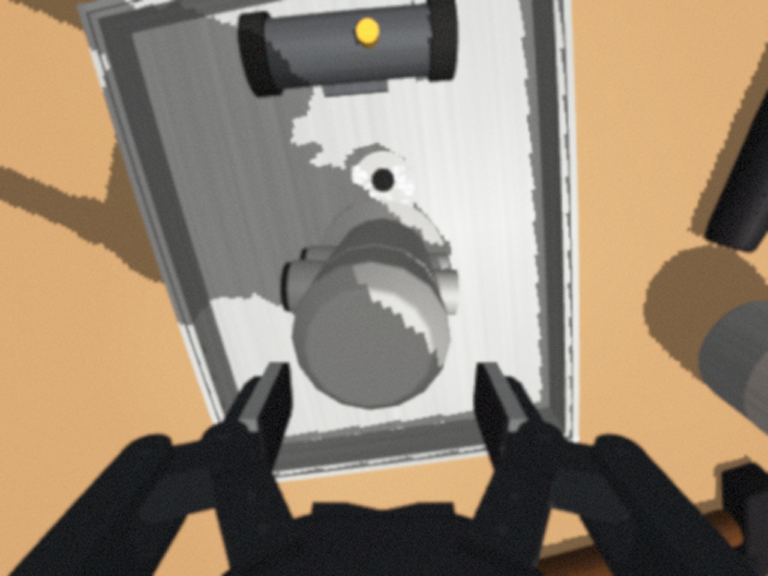

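Released and standing at (370,335), with both fingers clear. Rising straight up.

>>> arm_command(steps=[{"dx":0,"dy":0,"dz":-0.008,"yaw":0},{"dx":0,"dy":0,"dz":-0.025,"yaw":0},{"dx":0,"dy":0,"dz":-0.045,"yaw":0},{"dx":0,"dy":0,"dz":-0.07,"yaw":0},{"dx":0,"dy":0,"dz":-0.1,"yaw":0},{"dx":0,"dy":0,"dz":-0.14,"yaw":0},{"dx":0,"dy":0,"dz":-0.18,"yaw":0},{"dx":0,"dy":0,"dz":-0.2,"yaw":0},{"dx":0,"dy":0,"dz":-0.2,"yaw":0},{"dx":0,"dy":0,"dz":-0.2,"yaw":0}])

```text
clock: 23.28
tool_pos: [0.4885, -0.3069, 0.2726]
tool_rot: [-3.139, -0.001, 1.334]
force: [0.8, 0.3, -0.7]
gripper_width: 0.0686
```

Run:
```python
from fit import *
st=env.get_state(); print(st["tool_pos"],st["clock"],st["force"])
for n in("side","scene"):
    s=env.snapshot(n); crop(s,f"t_{n}.png",*((150,90,360,300,2.7) if n=="side" else (140,90,360,280,3)))
```

```text
[ 0.48852793 -0.30693606  0.27263096] 23.275 [ 0.8423182   0.3235069  -0.67233208]
```

View pics/t_side.png

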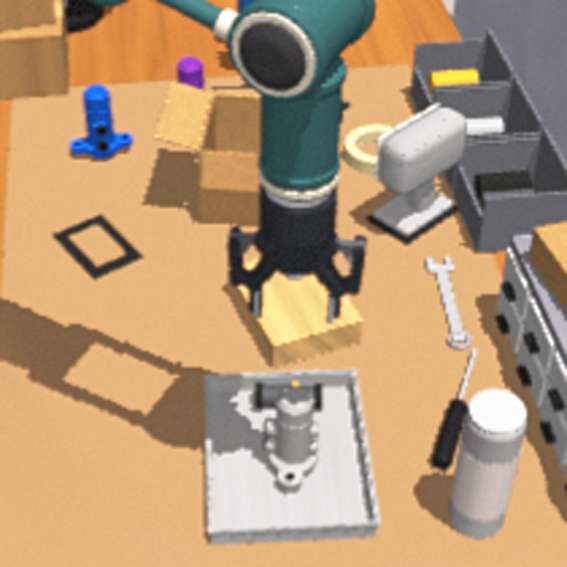

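View pics/t_scene.png

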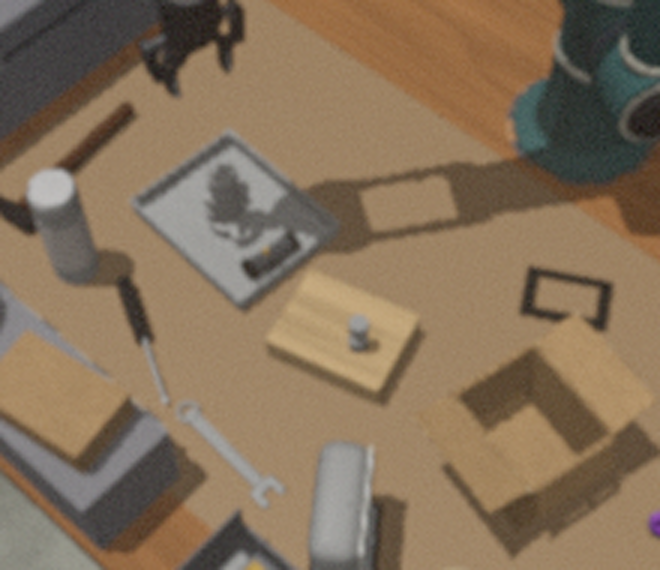

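The cylinder stands upright in the tray, the piston stands on the block, both flaps are back, and the other things are untouched. Handing in.

Run:
```python
from workcell import env
print(env.job_done())
```

```text
the job is handed in; nothing more can be done
None
```

The job is done and handed in at about 23 s. I folded both flaps back to about 2.8 rad and took the grey cylinder out of the carton. Its mouth met the block four times; the first, light contact was one of these. The piston stayed on the block. The empty cylinder now stands mouth down in the free part of the tray.

**Last checks:** The final side and scene pictures show the cylinder upright in the tray and clear of the wheel cylinder. The piston stands on the block, the carton is empty with both flaps out, and the gripper is well clear. The other things in those views look unmoved.

**Checks that disagreed or are incomplete:**
- **First stroke:** It stopped just short of the block. The mouth sat about 6 mm higher in the grip than I had estimated, so I went lower and felt for contact at both the block and the tray.
- **Wrist force:** I read 75 N at one of the raps. The peaks of the other raps were not sampled.
- **Piston drop:** The force reading did not clearly show the piston's weight coming off, so the pictures are the evidence for it.
- **Setting down:** There was a 1.2 N m side moment on contact, which points to a slight tilt in the grip. The cylinder settled upright on release.

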